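Check the chocolate stamps for loose handles

ROBOT

A 6-joint arm with a two-finger parallel gripper is mounted at the origin on the work surface. World frame = base frame: x ahead of the robot, y to its left, z up, the work surface at z = 0. Lengths are in m, angles in rad, forces in N, time in s.
With the tool pointing down it reaches from about 0.375 to 0.975 m from the base axis. Payload 3.8 kg.
Tool frame: the origin (TCP) lies where the fingers leave the gripper's body, on its centre line; the fingertips stand 73 mm ahead of it and the grasp point (between the pads) lies 54 mm ahead of it (arm.finger_overhang is the z of the fingertips in the tool frame, in m); z points along the fingers, y is the line along which they close (so a half turn about z gives the same grasp; the last joint's range is limited). The gripper opens to 85 mm and grips with 20 to 120 N. Pads are 22 mm wide; open, the fingers measure 114 mm over their backs; the gripper's body (76 mm by 85 mm) begins 54 mm behind the grasp point. The pads swing forward as they close: fully open they stand 13 mm farther back than shut.
Start: joints at [-1.384, 0.264, 1.604, -0, 1.274, -0.037], TCP at [0.15, -0.658, 0.304] pointing down, gripper open.
Joint ranges: [-2.63, 2.63], [-0.94, 2.18], [0.31, 2.57], [-1.31, 4.45], [0, 2.66], [-2.55, 2.55]. Speed limits (rad/s): [2.57, 2.57, 3.14, 3.14, 3.14, 3.14].

INTERFACE

Orientations are given as [roll, pitch, yaw] about the fixed x, y, z axes, in that order (R = Rz(yaw) Ry(pitch) Rx(roll)).
In Python, from bench import arm gives the robot as it stands. The module is installed in compiled form; this text tells all that it offers. Calls block until the motion is done:
- arm.move_to(position, orientation): joint-space move of the TCP to a pose.
- arm.move_straight(position, speed=0.15, rotation=None, until_force=None): straight line of the TCP; rotation=None keeps the orientation; speed is the mean speed in m/s. With until_force (N) it stops when the force on the tool has changed by that much, and returns True; else False.
- arm.movej(angles): joint-space move.
- arm.move_gripper(opening, force=None): opening from 0.0 (shut) to 1.0 (fully open); force is the grip in N (None keeps the last); returns when the fingers have stopped.
- arm.hold(seconds).
- arm.inverse_kinematics(position, orientation): joint angles nearest the present ones, or None.
- arm.read_state(): the state.
- arm.read_camera(name): name is "side" or "top" or "wrist"; returns a dict with "image" (480x640x3 uint8, red, green, blue), "K" (3x3 intrinsics, pixels), "pose" (4x4, takes a point from camera to world coordinates). Camera axes: x right, y down, z forward; pixel columns grow to the right and rows downward; lengths in m; the calibration is good to about 2 mm. A picture is of the moment at which its call begins. There is no depth.
A pose or a line that the arm cannot do raises arm.MotionError and nothing moves.
- arm.sign_off(): hands the job in; it is judged then, once.
Trained networks look in the newest picture that a camera, given by its name, has taken for a name from the list of things; names that differ only in an ending like _2 or _b are one class to them, and where a whole thing is asked for, a point or a joint stands for the part that bears it (a point fixed in the world has none). Each returns a list of dicts, best first, with "score" (0 to 1); they miss things now and then, are a little off and sometimes report something else, mostly with a low value. They report only what shows in the picture. A call takes as long as a camera call. They do not tell look-alikes from the thing itself.
- arm.trace(camera, target): "region" (480x640 bool, what is visible of it) and "box" ([left, top, width, height] in pixels, round what is visible of it).
The state is a dict: "t": time; "qpos": joint angles; "joint_vel": joint speeds; "joint_torque": joint torques, N m; "eef_pos": TCP position; "tcp_rot": TCP orientation; "force": force on the tool from outside, world axes, zero at the start; "torque": the same for the moment, N m; "gripper_width": opening from 0.0 (shut) to 1.0 (fully open); "finger_force": force on a finger pad.
Only numpy, scipy, OpenCV 4.12 (cv2) and the standard library are available. Lean on these libraries where they do the work, as an engineer would, in place of code of your own. Each camera call takes 0.05 s, during which the arm holds its last target. There are 200 camera calls.

TASK

Rock the wooden handle of every chocolate stamp on the worktop fully from side to side to feel whether it has play in its brass head. Push each stamp with a loose handle down through the sprung flap of the repair bin, so that it is inside and the flap has shut again, and stand each sound one upright in the low aluminium tray. Do not knock over the can or the jar, and leave the other things about where they are.

Things in the scene. Friction and masses are not known exactly. Their poses are not given: they have to be found in the camera images.
- bin: repair bin: fixed hollow steel box, 260 (its x) x 180 (its y) x 200 mm high, origin at the centre of its underside. Its only opening, 80 mm along x by 120 mm along y, is in its top, centred 80 mm to the +x side of the middle, and shut by a black sprung flap that lies level in it. Below it a slide sloping 45 degrees (70 mm above the table under the opening's middle) leads what drops in to the -x end.
- flap (a joint): angle of the bin's flap, rad: 0 shut (level), to 1.45 open (hanging down inside). It is 78 mm long, hinged along the opening's +x edge (bin axes); its free edge, at the -x side, swings down. A spring shuts it: pushing a stamp through takes about 5 to 12 N; a stamp's weight alone does not open it.
- flap_mid (a point): centre of the top of the shut flap, 200 mm above the table; moves with it. Open, the flap hangs up to 75 mm below the bin's top and presses on what is in the opening, and can pinch a stamp let go too early: lower it by hand until its head is some 80 mm down, below the flap. The fingers fit into the opening, spreading along bin y.
- tray: fixed low aluminium tray, 240 (its x) x 140 (its y) mm, rim 12 mm high, walls and floor 3 mm thick; origin at the centre of its underside.
- stamp_a_head (a point): chocolate stamp a: centre of its brass head, a block 46 (x) x 34 (y) x 24 (z) mm, so 12 mm above its underside; the stamp stands upright on it and weighs about 0.3 kg. Its z axis is up when it stands.
- stamp_a_grip (a point): point on the axis of stamp a's round wooden handle (20 mm thick, from 24 to 94 mm above the underside), 70 mm above the underside; z runs along the handle. A sound handle is rigid, square on the head. A loose one tips along the head's long side, to its +x or -x, by 0.14 rad at most (6 mm at this point), under 0.2 N, and stays leaning where it is left.
- stamp_b_head (a point): stamp b, the same point and axes; all stamps look the same. At the start every handle stands straight, whether loose or sound. When a sound handle is pushed, the stamp slides or tips on its edge, head and all, and settles upright again.
- stamp_b_grip (a point): the same point and axis of stamp b's handle. To feel for play push a handle here 7 to 8 mm to one side with a finger, then to the other, and look at its lean; a tight grip on the handle moved without tilting may drag the head along instead.
- stamp_c_head (a point): stamp c, the same point and axes. The rules tell a loose stamp by its handle sitting 0.1 mm off the head's middle along y; that is far too little to see or to measure, so only rocking tells.
- stamp_c_grip (a point): the same point and axis of stamp c's handle.
- stamp_d_head (a point): the same point and axes of stamp d.
- stamp_d_grip (a point): the same point and axis of stamp d's handle.
- stamp_e_head (a point): the same point and axes of stamp e.
- stamp_e_grip (a point): the same point and axis of stamp e's handle.
- stamp_f_head (a point): the same point and axes of stamp f.
- stamp_f_grip (a point): the same point and axis of stamp f's handle.
- cutter: small steel ring cutter, 40 mm across, 22 mm high, bystander among the stamps; origin at the centre of its underside.
- nozzle: small steel piping nozzle, 28 mm across, 34 mm high, bystander among the stamps; origin at the centre of its underside.
- bowl: steel bowl, bystander; origin at the centre of its underside.
- spray: white spray can, 170 mm high, bystander; origin at the centre of its underside.
- jar: amber glass jar, 90 mm high, bystander; origin at the centre of its underside.
Mind the look-alikes: they are no part of the job. Leave any red or turquoise look-alike of the part that bears stamp_a_head alone.

How it is judged:
On the way, in this order (a step that is already met when the one before it is completed fails the run):
1. the play of a loose handle has been felt: one is rocked at least 0.05 rad off the straight ((angle between the z axis of stamp_a_grip and the z axis of stamp_a_head, either way round above 0.05 rad or angle between the z axis of stamp_b_grip and the z axis of stamp_b_head, either way round above 0.05 rad or angle between the z axis of stamp_c_grip and the z axis of stamp_c_head, either way round above 0.05 rad or angle between the z axis of stamp_d_grip and the z axis of stamp_d_head, either way round above 0.05 rad or angle between the z axis of stamp_e_grip and the z axis of stamp_e_head, either way round above 0.05 rad or angle between the z axis of stamp_f_grip and the z axis of stamp_f_head, either way round above 0.05 rad)), for 0.1 s.
2. the bin's flap has been pushed open (0.6 rad) (value of joint flap above 0.6 rad), for 0.1 s.
At the end, for the whole second after the job is handed in: Every loose-handled stamp lies inside the bin (head below 120 mm) and the flap is shut (within 0.1 rad); every sound stamp stands upright (within 0.1 rad) on the tray's floor, its head's centre inside the tray's outline (value of joint flap below 0.1 rad and ((y of stamp_a_grip in the frame of stamp_a_head above 5e-05 m and x of stamp_a_head in the frame of bin between -0.13 and 0.13 m and y of stamp_a_head in the frame of bin between -0.09 and 0.09 m and z of stamp_a_head in the frame of bin below 0.12 m) or (y of stamp_a_grip in the frame of stamp_a_head below 5e-05 m and x of stamp_a_head in the frame of tray between -0.12 and 0.12 m and y of stamp_a_head in the frame of tray between -0.07 and 0.07 m and z of stamp_a_head in the frame of tray below 0.025 m and angle between stamp_a_head's own z axis and vertical below 0.1 rad)) and ((y of stamp_b_grip in the frame of stamp_b_head above 5e-05 m and x of stamp_b_head in the frame of bin between -0.13 and 0.13 m and y of stamp_b_head in the frame of bin between -0.09 and 0.09 m and z of stamp_b_head in the frame of bin below 0.12 m) or (y of stamp_b_grip in the frame of stamp_b_head below 5e-05 m and x of stamp_b_head in the frame of tray between -0.12 and 0.12 m and y of stamp_b_head in the frame of tray between -0.07 and 0.07 m and z of stamp_b_head in the frame of tray below 0.025 m and angle between stamp_b_head's own z axis and vertical below 0.1 rad)) and ((y of stamp_c_grip in the frame of stamp_c_head above 5e-05 m and x of stamp_c_head in the frame of bin between -0.13 and 0.13 m and y of stamp_c_head in the frame of bin between -0.09 and 0.09 m and z of stamp_c_head in the frame of bin below 0.12 m) or (y of stamp_c_grip in the frame of stamp_c_head below 5e-05 m and x of stamp_c_head in the frame of tray between -0.12 and 0.12 m and y of stamp_c_head in the frame of tray between -0.07 and 0.07 m and z of stamp_c_head in the frame of tray below 0.025 m and angle between stamp_c_head's own z axis and vertical below 0.1 rad)) and ((y of stamp_d_grip in the frame of stamp_d_head above 5e-05 m and x of stamp_d_head in the frame of bin between -0.13 and 0.13 m and y of stamp_d_head in the frame of bin between -0.09 and 0.09 m and z of stamp_d_head in the frame of bin below 0.12 m) or (y of stamp_d_grip in the frame of stamp_d_head below 5e-05 m and x of stamp_d_head in the frame of tray between -0.12 and 0.12 m and y of stamp_d_head in the frame of tray between -0.07 and 0.07 m and z of stamp_d_head in the frame of tray below 0.025 m and angle between stamp_d_head's own z axis and vertical below 0.1 rad)) and ((y of stamp_e_grip in the frame of stamp_e_head above 5e-05 m and x of stamp_e_head in the frame of bin between -0.13 and 0.13 m and y of stamp_e_head in the frame of bin between -0.09 and 0.09 m and z of stamp_e_head in the frame of bin below 0.12 m) or (y of stamp_e_grip in the frame of stamp_e_head below 5e-05 m and x of stamp_e_head in the frame of tray between -0.12 and 0.12 m and y of stamp_e_head in the frame of tray between -0.07 and 0.07 m and z of stamp_e_head in the frame of tray below 0.025 m and angle between stamp_e_head's own z axis and vertical below 0.1 rad)) and ((y of stamp_f_grip in the frame of stamp_f_head above 5e-05 m and x of stamp_f_head in the frame of bin between -0.13 and 0.13 m and y of stamp_f_head in the frame of bin between -0.09 and 0.09 m and z of stamp_f_head in the frame of bin below 0.12 m) or (y of stamp_f_grip in the frame of stamp_f_head below 5e-05 m and x of stamp_f_head in the frame of tray between -0.12 and 0.12 m and y of stamp_f_head in the frame of tray between -0.07 and 0.07 m and z of stamp_f_head in the frame of tray below 0.025 m and angle between stamp_f_head's own z axis and vertical below 0.1 rad))); the robot touches nothing.
It fails at once if the can or the jar is knocked over (angle between any of spray, jar's own z axis and vertical above 0.6 rad).
It fails at once if the can, the jar, the bowl, the ring cutter or the nozzle is shifted more than 10 cm (distance of any of cutter, nozzle, bowl, spray, jar from where it was at the start of the episode above 0.1 m).
Of stamp_a, stamp_b, stamp_c, stamp_d, stamp_e, stamp_f only 4 to 6 are there at a start; the rules pass over those that are not, and their reading is None.
At some moment in a run one of stamp_a, stamp_b, stamp_c, stamp_d, stamp_e, stamp_f may be knocked a few centimetres aside while the robot is not near it.
It also fails if it takes over 210 s, if anything falls off the work surface, if the arm or the gripper's body presses on something with over 40 N, if the wrist force passes 120 N, or if a joint passes its speed limit or range.

## Working session

There is one attempt and no reset: what is moved stays moved. The work goes in short steps, each a Python script; the robot and the scene stay as the last script left them, time stands still between calls to the robot, and variables do not carry over. Pictures are saved under pics/ and viewed, at most 14 in all, crops included, and the job is handed in when it is done.

```bash
mkdir -p pics
cat > h.py <<'E'
import numpy as np, cv2
from bench import arm
def snap(cam,name=None):
    c=arm.read_camera(cam)
    if name: cv2.imwrite('pics/'+name,cv2.cvtColor(c['image'],cv2.COLOR_RGB2BGR))
    return c
def w2p(c,p):
    q=np.linalg.inv(c['pose'])@np.append(p,1); u=c['K']@q[:3]; return u[:2]/u[2]
def p2w(c,uv,z):
    d=c['pose'][:3,:3]@np.linalg.inv(c['K'])@np.array([uv[0],uv[1],1.]); o=c['pose'][:3,3]
    return o+d*(z-o[2])/d[2]
E
python3 - <<'E'
from h import *
for cam in ('top','side','wrist'):
    c=snap(cam,cam+'0.png'); print(cam,c['pose'].round(3).tolist(),c['K'][0,0])
    for n in ('stamp_a_head','stamp_a_grip','bin','flap','tray','cutter','nozzle','bowl','spray','jar'):
        for r in arm.trace(cam,n):
            ys,xs=np.nonzero(r['region'])
            if len(xs): print(n,round(r['score'],2),r['box'],xs.mean().round(),ys.mean().round(),p2w(c,(xs.mean(),ys.mean()),0).round(3)[:2])
E
```

```text
top [[-0.017, -0.996, 0.09, 0.421], [-1.0, 0.016, -0.007, 0.007], [0.005, -0.09, -0.996, 1.414], [0.0, 0.0, 0.0, 1.0]] 545.8045028904966
stamp_a_head 0.6 [311.2, 285.0, 23.8, 19.8] 323.0 295.0 [ 0.421 -0.019]
stamp_a_head 0.59 [368.1, 310.8, 21.6, 19.5] 379.0 319.0 [ 0.358 -0.163]
stamp_a_head 0.54 [351.3, 276.9, 11.9, 19.6] 357.0 286.0 [ 0.442 -0.109]
stamp_a_head 0.52 [354.8, 235.9, 12.0, 10.4] 362.0 241.0 [ 0.558 -0.124]
stamp_a_grip 0.64 [356.1, 279.9, 9.5, 11.6] 359.0 286.0 [ 0.444 -0.113]
stamp_a_grip 0.52 [321.3, 292.6, 7.0, 4.4] 323.0 295.0 [ 0.422 -0.022]
bin 0.76 [407.0, 187.8, 119.9, 132.3] 467.0 256.0 [ 0.516 -0.398]
bin 0.71 [284.5, 147.9, 25.4, 28.0] 297.0 161.0 [0.773 0.042]
bin 0.33 [352.5, 280.2, 11.3, 8.2] 358.0 286.0 [ 0.443 -0.113]
flap 0.66 [258.1, 232.3, 17.3, 18.7] 267.0 240.0 [0.566 0.121]
flap 0.2 [332.7, 154.3, 26.2, 31.9] 346.0 170.0 [ 0.747 -0.086]
flap 0.16 [354.0, 282.5, 10.5, 9.6] 359.0 286.0 [ 0.443 -0.113]
cutter 0.55 [288.2, 252.3, 12.5, 20.5] 291.0 264.0 [0.502 0.06 ]
nozzle 0.41 [331.7, 257.0, 12.6, 8.8] 336.0 262.0 [ 0.506 -0.057]
bowl 0.75 [228.0
[... 925 characters left out ...]
8.2, 13.5, 29.7] 329.0 233.0 [ 0.558 -0.175]
flap 0.69 [307.1, 98.3, 43.1, 35.4] 329.0 114.0 [ 0.607 -0.673]
flap 0.64 [358.6, 309.1, 22.7, 39.7] 370.0 330.0 [0.448 0.092]
cutter 0.65 [332.5, 298.8, 22.4, 25.7] 344.0 312.0 [0.505 0.054]
bowl 0.77 [190.3, 302.9, 65.3, 53.6] 224.0 328.0 [0.747 0.121]
bowl 0.56 [375.1, 229.7, 6.5, 23.2] 378.0 241.0 [ 0.441 -0.163]
bowl 0.5 [297.7, 302.7, 31.4, 42.8] 313.0 328.0 [0.566 0.101]
spray 0.72 [205.6, 235.3, 36.5, 67.6] 226.0 268.0 [ 0.779 -0.04 ]
jar 0.66 [229.6, 223.1, 29.7, 43.9] 246.0 241.0 [ 0.749 -0.126]
wrist [[0.224, -0.94, -0.258, 0.216], [-0.975, -0.216, -0.058, -0.644], [-0.001, 0.265, -0.964, 0.374], [0.0, 0.0, 0.0, 1.0]] 368.40585806236385
```

```bash
python3 -c "
import cv2
a=cv2.imread('pics/top0.png')[130:430,200:600]; cv2.imwrite('pics/top0c.png',cv2.resize(a,None,fx=2,fy=2,interpolation=3))
a=cv2.imread('pics/side0.png')[70:400,170:570]; cv2.imwrite('pics/side0c.png',cv2.resize(a,(727,600),interpolation=3))"
```

```text
(no output)
```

View pics/top0c.png

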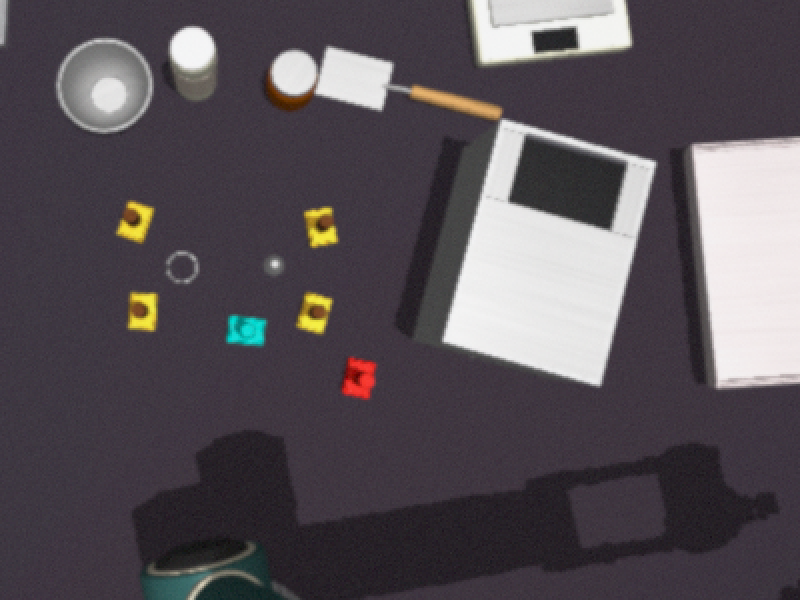

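View pics/side0c.png

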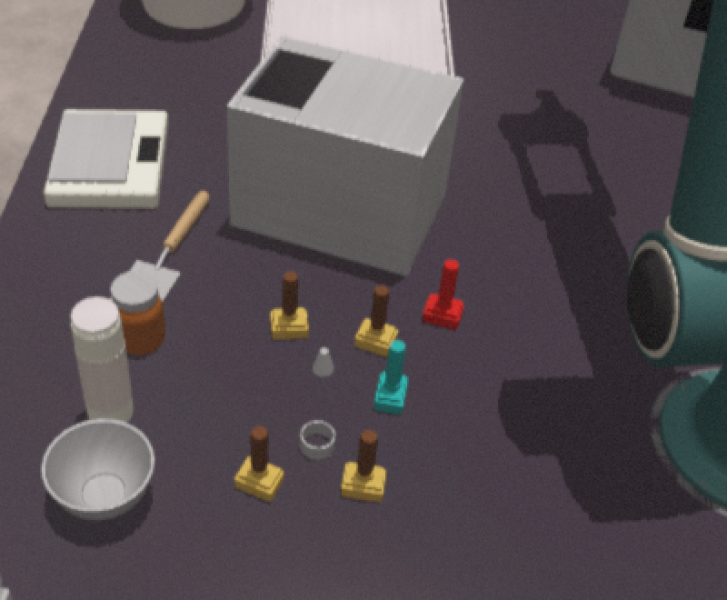

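Four yellow stamps show: top-view crop (135,220), (143,310), (320,227), (315,312). The red and turquoise ones are look-alikes. The bin is at the right with its flap at the far end. I still need to find the tray.

View pics/top0.png

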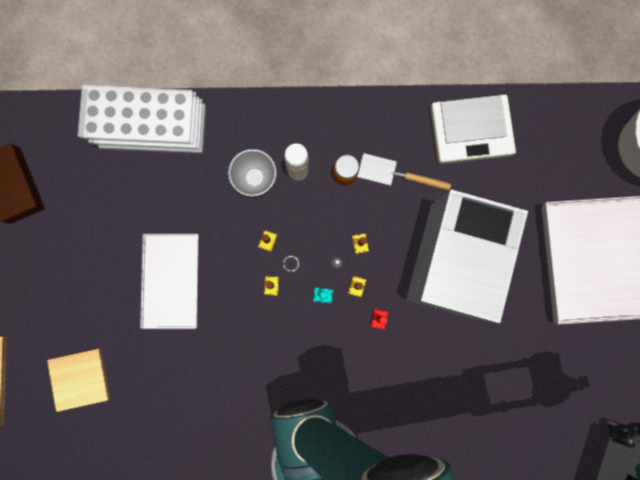

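Run:
```python
from h import *
c=snap('top')
for r in arm.trace('top','tray'): print('tray',r['score'],r['box'])
hsv=cv2.cvtColor(c['image'],cv2.COLOR_RGB2HSV)
m=cv2.inRange(hsv,(15,110,90),(36,255,255))
n,l,s,ce=cv2.connectedComponentsWithStats(m)
for i in range(1,n):
    if s[i,4]>40:
        ct=cv2.findContours((l==i).astype('uint8'),0,2)[0][0]
        # fill, warp pixels to world on z=.024
        W=np.array([p2w(c,p[0],.018)[:2] for p in ct]).astype('float32')
        r=cv2.minAreaRect(W); print(s[i].tolist(),np.round(r[0],3),np.round(r[1],3),round(r[2],1))
for r in arm.trace('top','bin')[:1]:
    ct=max(cv2.findContours(r['region'].astype('uint8'),0,2)[0],key=cv2.contourArea)
    print('bin poly')
for r in arm.trace('top','flap'): print('flap',r['score'],r['box'])
# bin corners picked in crop
for n,(u,v) in dict(c1=(503,122),c2=(655,161),c3=(600,385),c4=(443,342),f1=(526,135),f2=(627,163),f3=(612,230),f4=(510,200)).items():
    print(n,p2w(c,(200+u/2,130+v/2),.2).round(3)[:2])
for n,(u,v) in dict(p1=(690,143),p2=(715,387)).items(): print(n,p2w(c,(200+u/2,130+v/2),.0).round(3)[:2])
```

```text
tray 0.82 [140.9, 233.3, 57.3, 93.5]
tray 0.66 [258.9, 231.7, 18.0, 18.7]
[405, 173, 46, 17, 321] [ 0.711 -0.297] [0.118 0.019] 74.8
[258, 230, 19, 22, 240] [0.563 0.12 ] [0.038 0.049] 70.5
[352, 233, 17, 21, 241] [ 0.552 -0.118] [0.05  0.038] 8.8
[264, 276, 15, 20, 257] [0.447 0.112] [0.036 0.048] 89.4
[348, 276, 19, 21, 252] [ 0.442 -0.107] [0.038 0.049] 70.6
[0, 337, 5, 77, 269] [0.236 0.788] [0.188 0.01 ] 2.0
[48, 349, 61, 50, 597] [0.223 0.598] [0.127 0.133] 11.5
bin poly
flap 0.97 [455.3, 195.5, 57.4, 49.7]
c1 [ 0.65  -0.311]
c2 [ 0.602 -0.48 ]
c3 [ 0.354 -0.407]
c4 [ 0.404 -0.235]
f1 [ 0.634 -0.336]
f2 [ 0.601 -0.449]
f3 [ 0.525 -0.428]
f4 [ 0.561 -0.315]
p1 [ 0.655 -0.608]
p2 [ 0.338 -0.623]
```

```bash
cat >> h.py <<'E'
D=np.deg2rad
def go(xy,z,yaw,half=True):
    """joint move, tool down; takes the half-turn variant with least wrist motion"""
    best=None
    for k in ((0,np.pi,-np.pi) if half else (0,)):
        a=yaw+k; q=arm.inverse_kinematics([xy[0],xy[1],z],[np.pi,0,a])
        if q is not None:
            s=abs(q[5])
            if best is None or s<best[0]: best=(s,a)
    a=best[1]; arm.move_to([xy[0],xy[1],z],[np.pi,0,a]); return a
def lift(z,speed=.25):
    p=arm.read_state()['eef_pos']; arm.move_straight([p[0],p[1],z],speed=speed)
def heads(c):
    hsv=cv2.cvtColor(c['image'],cv2.COLOR_RGB2HSV); m=cv2.inRange(hsv,(15,110,90),(36,255,255))
    n,l,s,ce=cv2.connectedComponentsWithStats(m); out=[]
    for i in range(1,n):
        if 100<s[i,4]<420:
            ct=max(cv2.findContours((l==i).astype('uint8'),0,2)[0],key=cv2.contourArea)
            W=np.array([p2w(c,p[0],.018)[:2] for p in ct]).astype('float32')
            r=cv2.minAreaRect(W)
            if max(r[1])>.065: continue
            a=r[2]+(90 if r[1][1]>r[1][0] else 0); a=(a+90)%180-90
            out.append((np.array(r[0]),a))
    return out
E
cat > rock.py <<'E'
from h import *
def rock(xy,deg,push=.009):
    d=np.array([np.cos(D(deg)),np.sin(D(deg))])
    go(xy,.22,D(deg+90)); arm.move_straight([*xy,.124],speed=.2)
    f0=np.array(arm.read_state()['force'])
    out=[]
    for s in (1,-1):
        e=np.array(xy)+s*d*(.01125+push)
        m=[]
        for k in (.01125+push-.004,.01125+push):
            arm.move_straight([*(np.array(xy)+s*d*k),.124],speed=.04)
            m.append(float(((np.array(arm.read_state()['force'])-f0)[:2]@d).round(2)))
        out.append(m)
    arm.move_straight([*xy,.124],speed=.08); arm.move_straight([*xy,.22],speed=.25)
    return out
E
python3 - <<'E'
from rock import *
print(arm.read_state()['tcp_rot'])
lift(.40); arm.move_gripper(.5)
print(arm.read_state()['gripper_width'],arm.read_state()['t'])
for xy,a in (((.442,-.107),-19.4),((.552,-.118),8.8),((.563,.12),-19.5),((.447,.112),0)):
    print(xy,rock(xy,a),arm.read_state()['t'])
go((.40,-.42),.38,0)
c=snap('top','top1.png'); print(heads(c)); s=snap('side','side1.png')
tiles=[]
for cam,n0,n1,cc,h in (('top','top0.png','top1.png',c,.04),('side','side0.png','side1.png',s,.045)):
    for n in (n0,n1):
        im=cv2.imread('pics/'+n); row=[]
        for xy in ((.442,-.107),(.552,-.118),(.563,.12),(.447,.112)):
            u,v=w2p(cc,[*xy,h]).round().astype(int); row.append(cv2.resize(im[v-24:v+24,u-30:u+30],(200,150),interpolation=cv2.INTER_CUBIC))
        tiles.append(np.hstack(row))
cv2.imwrite('pics/m1.png',np.vstack(tiles))
E
```

```text
[3.14158895e+00 1.42374629e-05 2.23801070e-01]
0.5009240120596613 2.875
(0.442, -0.107) [[-1.3, -1.38], [2.01, 1.37]] 8.875
(0.552, -0.118) [[-0.65, -1.58], [0.52, 1.42]] 13.075
(0.563, 0.12) [[-2.17, -2.39], [2.78, 1.51]] 17.7
(0.447, 0.112) [[0.15, -1.12], [1.43, 2.14]] 21.925
[(array([0.56298208, 0.11992317]), -20.386489868164062), (array([ 0.55221367, -0.11781646]), 8.56102180480957), (array([0.44737011, 0.11180153]), -0.6229171752929688), (array([ 0.44218788, -0.1071033 ]), -17.26416778564453)]
```

View pics/m1.png

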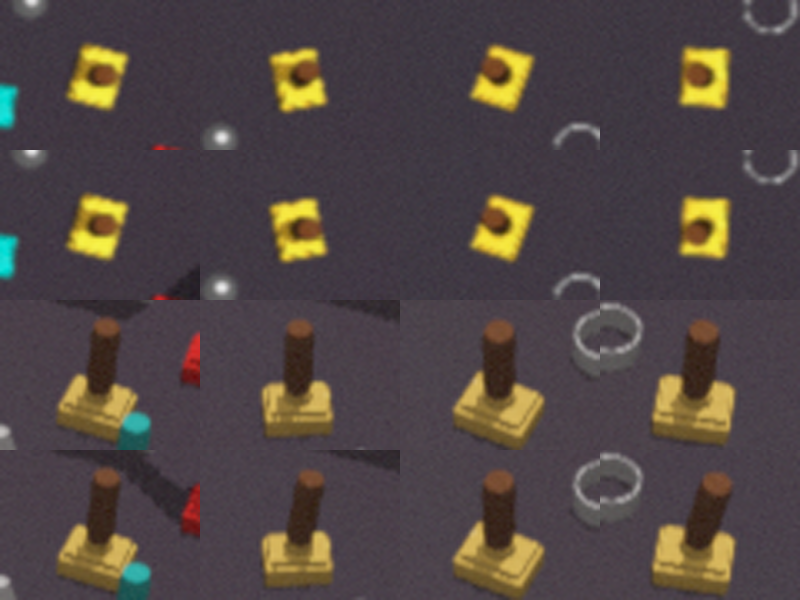

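Stamps 2 (0.552,-0.118) and 4 (0.447,0.112) now lean in rows 2 and 4 of the mosaic, so they are loose. Stamps 1 and 3 stayed straight and are sound. Next I'll bin stamp 2.

```bash
cat > ops.py <<'E'
from h import *
def near(c,xy):
    h=[x for x in heads(c) if np.hypot(*(x[0]-xy))<.07]
    return min(h,key=lambda x:np.hypot(*(x[0]-xy)))
def pick(xy,deg,lean=0.):
    """pads across the head's short side; lean: handle offset along head x"""
    d=np.array([np.cos(D(deg)),np.sin(D(deg))]); p=xy+lean*d
    arm.move_gripper(.6); yaw=go(p,.23,D(deg)); arm.move_straight([*p,.126],speed=.2)
    arm.move_gripper(0,force=70); w=arm.read_state()['gripper_width']
    arm.move_straight([*p,.20],speed=.15); lift(.36); print('width',w,arm.read_state()['gripper_width'],'yaw',yaw); return yaw
B=np.array([.5025,-.358]); BY=-16.9
def binxy(x,y=0):
    a=D(BY); return B+np.array([np.cos(a)*x-np.sin(a)*y,np.sin(a)*x+np.cos(a)*y])
E
python3 - <<'E'
from ops import *
c=snap('top')
for n,z in (('flap',.2),('tray',.01)):
    r=arm.trace('top',n)[0]; ct=max(cv2.findContours(r['region'].astype('uint8'),0,2)[0],key=cv2.contourArea)
    print(n,r['score'],cv2.minAreaRect(np.array([p2w(c,p[0],z)[:2] for p in ct]).astype('float32')))
print('flap pred',binxy(.08))
xy,a=near(c,np.array([.552,-.118])); print(xy,a)
pick(xy,8.7,-.006)
s=snap('wrist','w1.png'); print(arm.read_state()['force'],arm.read_state()['t'])
E
```

```text
flap 0.79 ((0.583264946937561, -0.3801824152469635), (0.11770905554294586, 0.08176666498184204), 73.35868835449219)
tray 0.65 ((0.4667924642562866, 0.37209004163742065), (0.14595811069011688, 0.24581484496593475), 88.86079406738281)
flap pred [ 0.57904509 -0.38125618]
[ 0.55250299 -0.11823116] 10.366999626159668
width 0.21806384247755567 0.2159228764065245 yaw 0.15184364492350666
[-0.24348183 -0.41714987 -2.25326489] 28.35
```

View pics/w1.png

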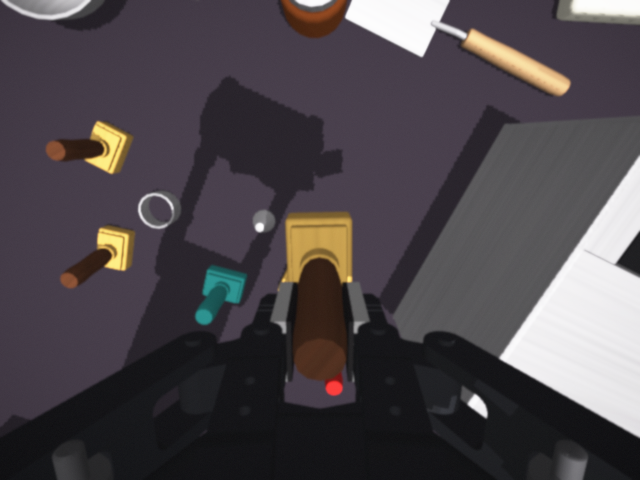

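Held firmly, head hanging ahead of the pads (around 320,245). Now into the bin.

```bash
cat >> ops.py <<'E'
B=B+np.array([.002,.0005])
def drop(headoff=.006):
    p=binxy(.072-headoff); go(p,.37,D(BY),half=False)
    arm.move_straight([*p,.30],speed=.15)
    for z in (.26,.240,.221):
        arm.move_straight([*p,z],speed=.06); print(z,np.round(arm.read_state()['force'],1))
    arm.move_gripper(.55); arm.hold(.6); print('w',arm.read_state()['gripper_width'])
    arm.move_straight([*p,.30],speed=.12); arm.move_straight([*p,.37],speed=.25); arm.hold(.3)
E
python3 - <<'E'
from ops import *
drop()
snap('wrist','w2.png'); s=snap('side','s2.png'); c=snap('top','t2.png'); print(heads(c),arm.read_state()['t'])
a=cv2.imread('pics/w2.png'); b=cv2.imread('pics/s2.png')[70:310,240:560]
cv2.imwrite('pics/m2.png',np.hstack([cv2.resize(a,(400,300)),cv2.resize(b,(400,300))]))
E
```

```text
0.26 [-3.1  2.9  0.3]
0.24 [-4.5  1.9 -5.6]
0.221 [-7.2  1.8 -6.2]
w 0.5458816526085856
[(array([0.56298208, 0.11992317]), -20.386489868164062), (array([0.44737011, 0.11180153]), -0.6229171752929688), (array([ 0.44305229, -0.10645442]), -16.70508575439453)] 34.425
```

View pics/m2.png

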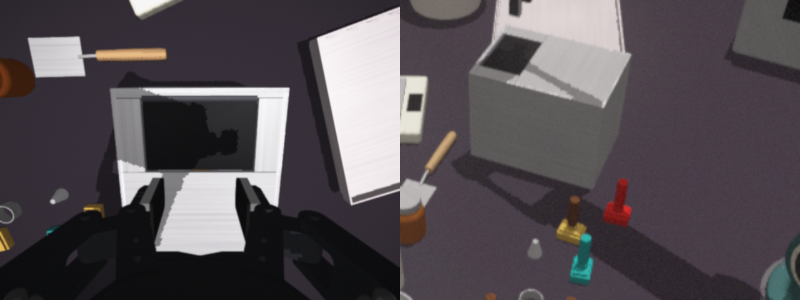

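The stamp is in and the flap is shut, with the dark panel level. Next is the second loose stamp at (0.447,0.112).

Run:
```python
from ops import *
c=snap('top'); xy,a=near(c,np.array([.447,.112])); print(xy,a)
go(np.array([.5,-.1]),.37,0)
pick(xy,a,-.006); print(arm.read_state()['force'].round(1) if hasattr(arm.read_state()['force'],'round') else arm.read_state()['force'])
go(np.array([.5,-.1]),.38,0,half=False)
drop()
snap('wrist','w3.png'); c=snap('top','t3.png'); print(heads(c),arm.read_state()['t'])
a=cv2.imread('pics/w3.png'); b=cv2.imread('pics/t3.png')[130:370,130:450]
cv2.imwrite('pics/m3.png',np.hstack([cv2.resize(a,(400,300)),cv2.resize(b,(400,300))]))
```

```text
[0.44737011 0.11180153] -0.6229171752929688
width 0.2150690073375332 0.21407199509250227 yaw 3.1307206979137083
[-0.3  0.5 -2.6]
0.26 [28.2 -7.1 17.2]
0.24 [23.2 -6.  18.4]
0.221 [-6.8  1.6 14.9]
w 0.5476245237953757
[(array([0.56291908, 0.11996008]), -19.45532989501953), (array([ 0.44290051, -0.10640886]), -16.70508575439453)] 48.9917
```

View pics/m3.png

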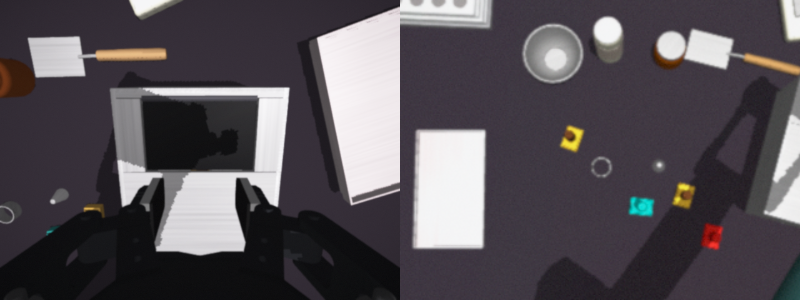

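It scraped the opening's edge because the wrist had made a half turn, but it went in and the flap is shut. Now the two sound stamps go to the tray.

Run:
```python
from ops import *
T=np.array([.467,.372])
c=snap('top')
for q,t in (((.563,.12),(.052,-.005)),((.443,-.1064),(-.052,-.005))):
    xy,a=near(c,np.array(q)); print(xy,a)
    yaw=pick(xy,a)
    p=T+t
    for k in (0,np.pi,-np.pi): # any yaw reachable near the present one
        pass
    go(p,.30,yaw,half=False); arm.move_straight([*p,.17],speed=.2)
    print(arm.move_straight([*p,.1285],speed=.05,until_force=6),arm.read_state()['eef_pos'][2])
    arm.move_gripper(.5); arm.hold(.2); arm.move_straight([*p,.28],speed=.2); c=snap('top'); print(heads(c))
go((.5,.0),.40,0)
snap('side','s4.png'); c=snap('top','t4.png'); print(arm.read_state()['t'])
W=cv2.imread('pics/s4.png'); b=cv2.imread('pics/t4.png')
cv2.imwrite('pics/m4.png',np.hstack([cv2.resize(W,(400,300)),cv2.resize(b[200:350,110:310],(400,300),interpolation=2)]))
```

```text
[0.56295204 0.12004155] -20.386489868164062
width 0.2171842533642805 0.21348902166903835 yaw 2.7857812824658654
True 0.13121514240538606
[(array([0.5167852 , 0.36567041]), -19.29065704345703), (array([ 0.44233534, -0.10719649]), -18.420196533203125)]
[ 0.44233534 -0.10719649] -18.420196533203125
width 0.21610086198157266 0.21703476197137772 yaw 2.8200995752209534
True 0.13082921080841006
[(array([0.51671511, 0.36628833]), -21.466575622558594), (array([0.41258085, 0.36564898]), -14.901870727539062), (array([0.26528919, 0.64759725]), -77.66454315185547)]
68.975
```

View pics/m4.png

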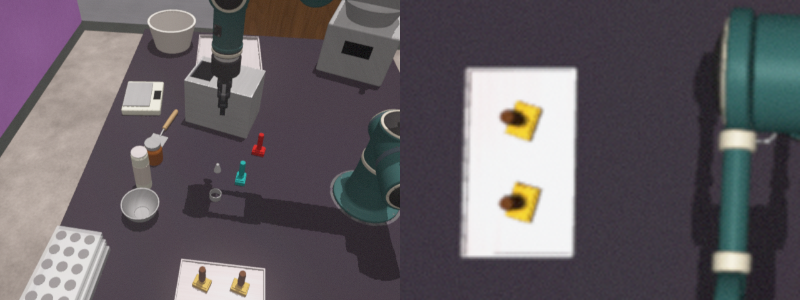

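Both sound stamps stand upright on the tray (right panel, near (520,120) and (520,200)). No yellow stamps remain on the worktop, and the bystanders haven't moved.

```bash
python3 -c "
from h import *
print(arm.sign_off())"
```

```text
the job is handed in; nothing more can be done
None
```

I found four stamps: the two with loose handles are in the repair bin with its flap shut, the two sound ones stand upright in the tray, and the job is handed in (no verdict was returned).

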